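# Reseat the turned balance pan and set the check weight

### The arm

A 7-joint arm with a two-finger parallel gripper is mounted at the origin on the work surface. World frame = base frame: x ahead of the robot, y to its left, z up, the work surface at z = 0. Lengths are in m, angles in rad, forces in N, time in s.
With the tool pointing down it reaches from about 0.425 to 0.925 m from the base axis. Payload 6.8 kg.
Tool frame: the origin (TCP) lies on the front face of the gripper's body, between the roots of the fingers; the fingertips stand 73 mm ahead of it and the grasp point (between the pads) lies 54 mm ahead of it (tcp_to_tips is the distance from the TCP to the fingertips, in m); z points along the fingers, x is the direction in which the jaws open and shut, and the axes are right-handed (so a half turn about z gives the same grasp; the last joint's range is limited). The gripper opens to 85 mm and grips with 20 to 120 N. Pads are 22 mm wide; open, the fingers measure 114 mm over their backs; the gripper's body (76 mm by 85 mm) begins 54 mm behind the grasp point. The pads swing forward as they close: fully open they stand 13 mm farther back than shut.
Start: joints at [1.198, 0.477, 0.022, 1.555, -0.011, 1.109, -0.083], TCP at [0.177, -0.651, 0.304] pointing down, gripper open.
Joint ranges: [-2.96, 2.96], [-0.34, 2.1], [-1.41, 1.46], [0.24, 2.44], [-1.37, 4.51], [0.17, 1.92], [-2.96, 2.96]. Speed limits (rad/s): [2.39, 2.39, 3.14, 3.14, 3.14, 3.14, 3.14].

### API

Orientations are given as a unit quaternion [w, x, y, z].
In Python, from station import get_obs, read_camera, hand_in, look_for, silhouettes, tcp_to_tips gives the robot as it stands. The module is installed in compiled form; this text tells all that it offers.
- The arm moves only by the tool apply_moves, never from a script. Its argument "moves" is a list of rows, each a list of 3 entries, a list of its own where there are three numbers: the shift along the tool's x, y, z in units of 25 mm (1.0 is 25 mm), then the turn, a rotation vector about the tool's x, y, z in units of 10 degrees (1.0 is 10 degrees), then the gripper's target within -1 to 1 (fully open at 1, half-way at 0, shut at -1). In form: [[[dx, dy, dz], [rx, ry, rz], jaw], ...]. A call has 1 to 20 rows; each row is the pose to reach, as a shift and turn from the pose commanded when the call began, along the tool's axes at that moment; what a row does not reach only later rows make up. A row lasts 1/8 s, in which the tool goes at most 62.5 mm and 10.7 degrees, less where a joint would pass 70% of its speed; a pose out of reach is approached as far as the arm can. A call with a gripper value outside its range is refused whole. The fingers move at their own pace and stop on an object; "force" is the grip in N (left out, the last holds). Time passes only in rows, so rows that repeat a pose let the fingers close. It gives the time, the measured TCP pose, the force and the opening at its end, in the units of the state.
- get_obs(): the state, without advancing time (a new reading comes with each control period).
- read_camera(name): name is "side" or "top" or "wrist"; returns a dict with "color" (480x640x3 uint8, red, green, blue), "mtx" (3x3 intrinsics, pixels), "eye" and "rotation" of the camera in the world; the wrist camera has in their place "hand_eye" (4x4, takes a point from camera to tool coordinates, whose origin is the TCP and whose axes are the tool frame's). Camera axes: x right, y up, looking along -z (the intrinsics and any distortion apply to the point x, -y, -z); pixel columns grow to the right and rows downward; lengths in m; the calibration is good to about 2 mm. A picture is of the moment at which its call begins: read the wrist's pose just before it. There is no depth.
- hand_in(): hands the job in, once; it reports no verdict.
Trained networks look in the newest picture that a camera, given by its name, has taken for a name from the list of things; names that differ only in an ending like _2 or _b are one class to them, and where a whole thing is asked for, a point or a joint stands for the part that bears it (a point fixed in the world has none). Each returns a list of dicts, best first, with "conf" (0 to 1); they miss things now and then, are a little off and sometimes report something else, mostly with a low value. They report only what shows in the picture. A call takes as long as a camera call. They do not tell look-alikes from the thing itself.
- look_for(camera, query): "pixel" ([row, column] in pixels, amid what is visible of it).
- silhouettes(camera, query): "mask" (480x640 bool, what is visible of it) and "pixel" ([row, column] in pixels, amid what is visible of it).
The state is a dict: "t": time; "q": joint angles; "joint_vel": joint speeds; "joint_torque": joint torques, N m; "eef_pos": TCP position; "tool_rot": TCP orientation; "contact_force": force on the tool from outside, world axes, zero at the start; "torque": the same for the moment, N m; "gripper_width": opening from 0.0 (shut) to 1.0 (fully open).
Only numpy, scipy, OpenCV 4.12 (cv2) and the standard library are available. Lean on these libraries where they do the work, as an engineer would, in place of code of your own. Each camera call takes 0.05 s, during which the arm holds its last target.

### The job

The balance's round steel pan was put back turned and is riding high on its carrier: without lifting it, gently push it round by its edge until its notch faces the blue mark and you feel the pan drop home level. Then set the largest brass weight down gently, upright, inside the ring in the middle of the pan. Leave the other weights, the beaker and the mortar where they are.

Things in the scene. Friction and masses are not known exactly. Their poses are not given: they have to be found in the camera images.
- balance: Fixed bench balance, white, 260 mm deep, 180 mm wide. Origin on the table under the pan's upright axis; x points to the back, away from the mark and the display, z up. Its flat deck is 52 mm above the table and reaches 95 mm behind and in front of the axis, 90 mm to each side; the console farther in front is 44 mm high. Its weigh cell bears no more than 10 N of push or pressure.
- mark (a point): Blue triangle on the front of the deck, pointing at the pan. This point lies on the deck 80 mm in front of the pan's axis, 52 mm above the table.
- carrier_top (a point): Pan carrier, a disc 93 mm across under the pan, fixed to the balance. This point: on the axis, at its top face, 62 mm above the table. Centre bore for the pan's stem, three pockets 5 mm deep for its feet: one single seat in the whole turn. It was fitted by hand: the true seat lies up to 12 degrees to either side of the mark and cannot be seen under the pan.
- pan: Loose round steel weighing pan, 144 mm across, 8 mm thick, about 0.4 kg. Origin on its axis at the underside, z up, x away from the notch. A stem under it stands in the carrier's bore with 1 mm of play, so pushed at the edge it turns about the balance's axis. Riding high on its feet the underside is 72 mm above the table (20 mm over the deck) and 1 to 3 N at the edge turn it.
- pan_center (a point): Centre of the pan's top face, which bears a grey ring of 66 mm diameter; 80 mm above the table while riding high. Within 2 to 3 degrees of the true seat the feet fall into the pockets: the pan drops 5 mm (top face level, 75 mm above the table) and turns no more, so resistance at the edge rises at once. With only one foot in, it lies tilted by 6 degrees: push on. A fast turn may pass over the seat.
- pan_notch (a point): Middle of the pan's only notch, on the rim circle 72 mm from the axis, half-way up the 8 mm edge. The notch is cut right through the edge, 42 mm wide with parallel side walls, 20 mm deep towards the axis: shut fingertips fit in and can push on either side wall. It starts 35 to 180 degrees to either side of the mark.
- weight_block: Fixed wooden block 176 mm (x) by 64 mm (y) by 24 mm high with the three weights in a row along x, in wells 5 mm deep (their floors 19 mm above the table), with 1 mm of play all round. Origin under its centre. The wells lie at x = -56 mm (200 g), +6 mm (100 g) and +58 mm (50 g).
- weight_200_center (a point): The largest weight, 200 g, loose, brass: an upright cylinder 27 mm across and 38 mm high with a knob 17 mm across on top, 58 mm high in all. This point: on its axis half-way up, 29 mm above its foot; z up.
- weight_100: Loose brass weight of 100 g, 22 mm across, 49 mm high, in the middle well. Origin at its foot. To be left alone.
- weight_50: Loose brass weight of 50 g, 17 mm across, 43 mm high, in the last well. Origin at its foot. To be left alone.
- beaker: Loose empty glass beaker, 70 mm across and 90 mm high, behind the balance. Origin under its centre. To be left alone.
- mortar: Loose white porcelain mortar bowl, 100 mm across and 55 mm high, behind the weight block. Origin under its centre. To be left alone.
Not all that is in view belongs to the job. What is shaped like the part that bears weight_200_center but white is not meant.

How it is judged:
By the outcome, as a careful person would: the job done as asked, in the order asked, and still so for the second after the job is handed in, with the robot touching nothing.
It also fails if it takes over 64 s, if anything falls off the work surface, if the arm or the gripper's body presses on something with over 40 N, if the wrist force passes 120 N, or if a joint passes its speed limit or range.

## Working session

There is one attempt and no reset: what is moved stays moved. The work goes in short steps, Python scripts to look and compute and a tool call to move; the robot and the scene stay as the last step left them, time stands still between calls to the robot, and variables do not carry over. Pictures are saved under pics/ and viewed, and the job is handed in when it is done.

Besides the shell and the picture viewer there is one more tool, called after "Emit:" as name(argument=value, ...) on one line, values as JSON. apply_moves: Moves the arm, as the interface text tells. Its arguments: {"type":"object","properties":{"moves":{"type":"array"},"force":{"type":"number"}},"required":["moves"]}

```bash
mkdir -p pics; cat > h.py <<'E'
import numpy as np, cv2
from station import *
def snap(n,f):
    c=read_camera(n); cv2.imwrite('pics/'+f,c['color'][:,:,::-1]); return c
E
python3 - <<'E'
from h import *
o=get_obs(); print({k:np.round(v,3) for k,v in o.items()})
for n in ['side','top','wrist']:
    c=snap(n,n+'0.png'); print(n,{k:(np.round(v,4).tolist()) for k,v in c.items() if k!='color'})
print(tcp_to_tips)
E
```

```text
{'t': np.float64(0.0), 'q': array([ 1.198,  0.478,  0.022,  1.556, -0.011,  1.109, -0.083]), 'joint_vel': array([ 0.001,  0.002, -0.001, -0.001,  0.001, -0.001,  0.001]), 'joint_torque': array([ 1.0000e-03, -5.9644e+01,  1.6090e+00, -2.8120e+01,  1.3000e-02,
        9.0000e-03,  0.0000e+00]), 'eef_pos': array([ 0.177, -0.651,  0.303]), 'tool_rot': array([-0.   ,  0.794, -0.608, -0.001]), 'contact_force': array([-0.575,  0.339,  0.063]), 'torque': array([-0.003, -0.026,  0.041]), 'gripper_width': np.float64(0.996)}
side {'mtx': [[617.1733, 0.0, 329.3229], [0.0, 617.1733, 238.9603], [0.0, 0.0, 1.0]], 'eye': [0.4142, -0.7662, 0.5305], 'rotation': [0.8629, 0.4945, -0.0528, -0.0896]}
top {'mtx': [[531.2741, 0.0, 314.9273], [0.0, 531.2741, 237.8115], [0.0, 0.0, 1.0]], 'eye': [0.4248, -0.0, 1.06], 'rotation': [0.7062, 0.0493, -0.0599, -0.7038]}
wrist {'mtx': [[406.4329, 0.0, 315.6474], [0.0, 406.4329, 241.0422], [0.0, 0.0, 1.0]], 'hand_eye': [[1.0, -0.0004, -0.0003, -0.001], [-0.0005, -0.9494, -0.3141, -0.0805], [-0.0001, 0.3141, -0.9494, -0.0701], [0.0, 0.0, 0.0, 1.0]]}
0.0726
```

View pics/top0.png

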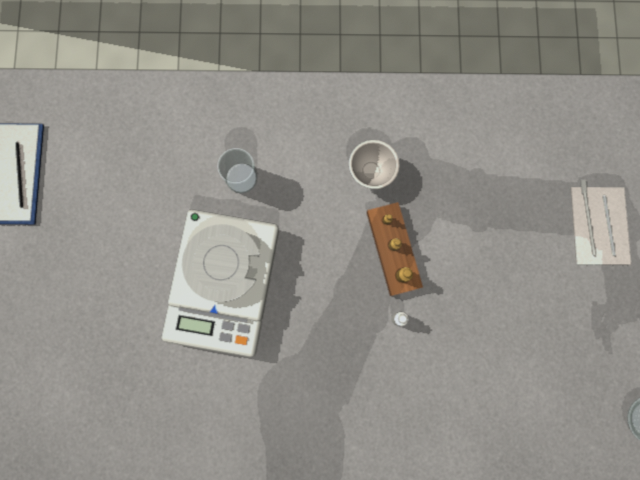

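View pics/side0.png

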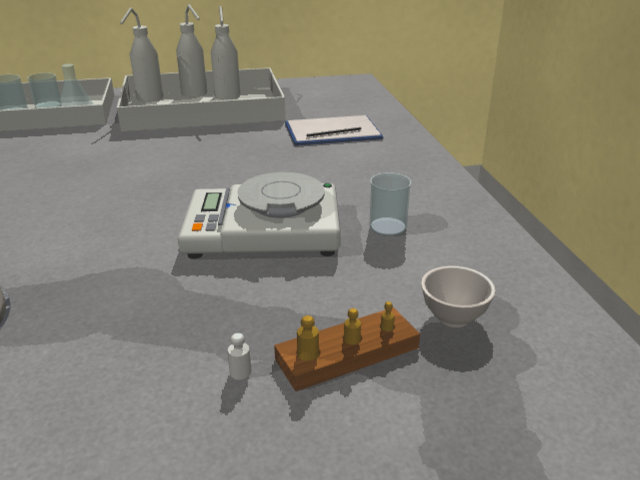

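View pics/wrist0.png

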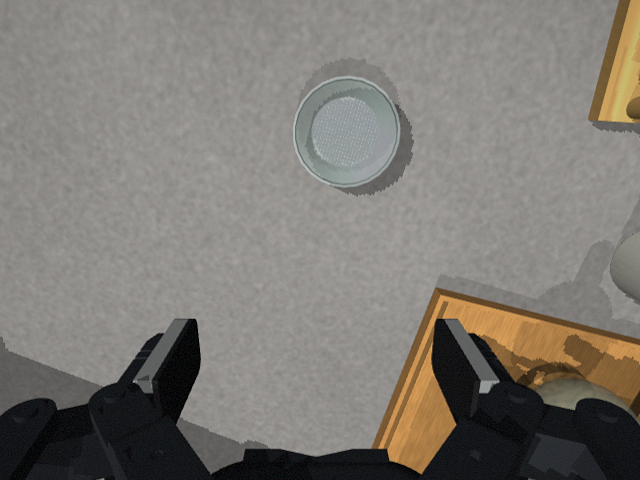

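```bash
cat >> h.py <<'E'
from scipy.spatial.transform import Rotation as R
def rot(q): return R.from_quat([q[1],q[2],q[3],q[0]]).as_matrix()
def campose(c,o=None):
    if 'eye' in c: return rot(c['rotation']),np.array(c['eye'])
    T=np.array(c['hand_eye']); Rt=rot(o['tool_rot'])
    return Rt@T[:3,:3], Rt@T[:3,3]+o['eef_pos']
def ray(c,px,z,o=None):
    Rc,e=campose(c,o); K=np.array(c['mtx']); 
    d=np.linalg.inv(K)@[px[1],px[0],1]; d=Rc@[d[0],-d[1],-d[2]]
    return e+d*(z-e[2])/d[2]
def proj(c,p,o=None):
    Rc,e=campose(c,o); x=Rc.T@(np.array(p)-e); x=np.array([x[0],-x[1],-x[2]]); u=np.array(c['mtx'])@x
    return u[[1,0]]/u[2]
E
python3 - <<'E'
from h import *
Z=dict(mark=.052,pan_center=.08,pan_notch=.076,weight_200_center=.048,balance=.06,weight_block=.02,weight_100=.04,weight_50=.04,beaker=.045,mortar=.03)
for n in ['top','side']:
    c=read_camera(n)
    for k,z in Z.items():
        for d in look_for(n,k)[:3]:
            print(n,k,round(d['conf'],2),np.round(d['pixel']),np.round(ray(c,d['pixel'],z),4))
E
python3 - <<'E'
import cv2
a=cv2.imread('pics/top0.png')
cv2.imwrite('pics/topz.png',cv2.resize(a[200:360,155:435],None,fx=2.8,fy=2.8,interpolation=cv2.INTER_CUBIC))
E
```

```text
top mark 0.73 [303. 221.] [0.4575 0.1607 0.052 ]
top pan_center 0.59 [261. 218.] [0.5334 0.164  0.08  ]
top pan_center 0.19 [245. 397.] [ 0.5651 -0.1681  0.08  ]
top pan_notch 0.73 [260. 220.] [0.5353 0.1614 0.076 ]
top weight_200_center 0.63 [277. 400.] [ 0.5073 -0.1786  0.048 ]
top weight_200_center 0.54 [319. 400.] [ 0.4274 -0.1762  0.048 ]
top balance 0.72 [164. 238.] [0.7248 0.1343 0.06  ]
top balance 0.62 [308. 221.] [0.4469 0.1595 0.06  ]
top weight_block 0.76 [248. 390.] [ 0.5674 -0.164   0.02  ]
top weight_block 0.27 [307. 222.] [0.4501 0.1642 0.02  ]
top weight_100 0.43 [217. 387.] [ 0.6249 -0.1571  0.04  ]
top weight_50 0.43 [217. 387.] [ 0.6249 -0.1571  0.04  ]
top beaker 0.83 [168. 237.] [0.7215 0.1383 0.045 ]
top mortar 0.92 [166. 374.] [ 0.731  -0.1329  0.03  ]
side mark 0.96 [228. 249.] [0.4663 0.0908 0.052 ]
side pan_center 0.77 [193. 279.] [0.5237 0.1508 0.08  ]
side pan_notch 0.59 [193. 282.] [0.5306 0.1589 0.076 ]
side weight_200_center 0.95 [356. 239.] [ 0.4262 -0.2028  0.048 ]
side weight_200_center 0.72 [338. 307.] [ 0.5096 -0.1873  0.048 ]
side weight_200_center 0.61 [351. 346.] [ 0.5508 -0.2203  0.048 ]
side balance 0.7 [225. 251.] [0.4708 0.0872 0.06  ]
side weight_block 0.9 [350. 346.] [ 0.5594 -0.188   0.02  ]
side weight_100 0.78 [329. 354.] [ 0.5729 -0.1724  0.04  ]
side weight_100 0.59 [319. 386.] [ 0.6182 -0.1614  0.04  ]
side weight_50 0.78 [329. 354.] [ 0.5729 -0.1724  0.04  ]
side weight_50 0.59 [319. 386.] [ 0.6182 -0.1614  0.04  ]
side beaker 0.75 [204. 386.] [0.7085 0.1429 0.045 ]
side beaker 0.4 [190. 284.] [0.5424 0.2299 0.045 ]
side mortar 0.8 [294. 458.] [ 0.7364 -0.1148  0.03  ]
side mortar 0.48 [317. 384.] [ 0.621  -0.1435  0.03  ]
```

View pics/topz.png

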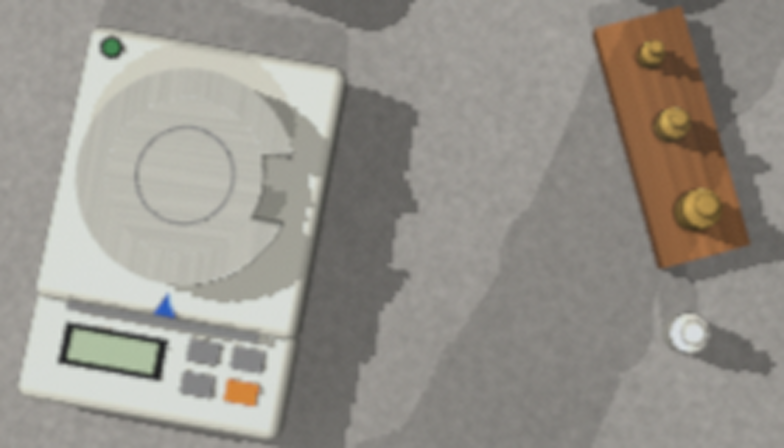

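```bash
python3 - <<'E'
from h import *
c=read_camera('top')
f=lambda x,y,z: ray(c,(200+y/2.8,155+x/2.8),z)[:2]
C=f(185,175,.08); print('C',C)
a=f(292,155,.08);b=f(282,225,.08);i1=f(262,155,.08);i2=f(252,217,.08)
for p in (a,b,i1,i2): print(p,np.linalg.norm(p-C),np.degrees(np.arctan2(*(p-C)[::-1])))
m=f(166,305,.052); print('mark',m,np.linalg.norm(m-C),np.degrees(np.arctan2(*(m-C)[::-1])))
# left and right deck edges
for p in [(95,30,),(343,72),(40,293),(295,337)]:print('deck',f(*p,.052))
k=f(705,203,.077);print('knob200',k)
print('knob100',f(676,120,.068),'50',f(653,48,.062))
for p in [(595,30),(682,8),(748,243),(662,268)]: print('blk',f(*p,.024))
o=get_obs();print(o['t'])
E
```

```text
C [0.53061328 0.15882562]
[0.54419212 0.08852758] 0.07159747673697359 -79.06734008147605
[0.49782733 0.09424614] 0.07242531723258455 -116.91616708723863
[0.54411232 0.10836222] 0.05223770507875348 -75.02393577464782
[0.5030225  0.11405143] 0.05259257780153825 -121.64223629193292
mark [0.44608666 0.173496  ] 0.0857902658671717 170.15386534431522
deck [0.63375018 0.22813916]
deck [0.60520196 0.05709311]
deck [0.45384616 0.2579231 ]
deck [0.4250906  0.08681614]
knob200 [ 0.51357532 -0.18556079]
knob100 [ 0.57050311 -0.16899202] 50 [ 0.62113864 -0.15529953]
blk [ 0.64144672 -0.12009181]
blk [ 0.65780476 -0.1825207 ]
blk [ 0.4905294  -0.22493665]
blk [ 0.47301335 -0.16450166]
1.3
```

```bash
cat >> h.py <<'E'
def rel(p,yaw,o=None):
    """shift (units) and turn (units) from present to TCP p with tool x at world angle yaw deg, pointing down"""
    o=o or get_obs(); Rt=rot(o['tool_rot'])
    s=Rt.T@(np.array(p)-o['eef_pos'])/.025
    a=np.radians(yaw); x=np.array([np.cos(a),np.sin(a),0]); z=np.array([0,0,-1.]); T=np.stack([x,np.cross(z,x),z],1)
    r=np.degrees(R.from_matrix(Rt.T@T).as_rotvec())/10
    return np.round(s,2).tolist(),np.round(r,2).tolist()
E
python3 - <<'E'
from h import *
print(rel([.5206,.0905,.183],81.7),rel([.5206,.0905,.25],81.7))
E
```

```text
([-25.04, -21.04, 4.84], [0.0, -0.0, -15.65]) ([-25.04, -21.04, 2.16], [0.0, -0.0, -15.65])
```

Emit:
apply_moves(moves=[[[-25.04,-21.04,2.16],[0,0,-15.65],-1],[[-25.04,-21.04,2.16],[0,0,-15.65],-1],[[-25.04,-21.04,2.16],[0,0,-15.65],-1],[[-25.04,-21.04,2.16],[0,0,-15.65],-1],[[-25.04,-21.04,2.16],[0,0,-15.65],-1],[[-25.04,-21.04,2.16],[0,0,-15.65],-1],[[-25.04,-21.04,2.16],[0,0,-15.65],-1],[[-25.04,-21.04,2.16],[0,0,-15.65],-1],[[-25.04,-21.04,2.16],[0,0,-15.65],-1],[[-25.04,-21.04,2.16],[0,0,-15.65],-1],[[-25.04,-21.04,2.16],[0,0,-15.65],-1],[[-25.04,-21.04,2.16],[0,0,-15.65],-1],[[-25.04,-21.04,2.16],[0,0,-15.65],-1],[[-25.04,-21.04,2.16],[0,0,-15.65],-1],[[-25.04,-21.04,2.16],[0,0,-15.65],-1],[[-25.04,-21.04,2.16],[0,0,-15.65],-1],[[-25.04,-21.04,2.16],[0,0,-15.65],-1]])

```text
t: 3.42
eef_pos: [0.5205, 0.0899, 0.25]
tool_rot: [0.0, 0.758, 0.653, -0.0]
contact_force: [-0.0, -0.1, 0.1]
gripper_width: 0.002
```

```bash
python3 - <<'E'
from h import *
o=get_obs(); print({k:np.round(v,4) for k,v in o.items()})
c=snap('wrist','w1.png'); c2=snap('top','t1.png')
print(rel([.5206,.0905,.183],81.7))
E
```

```text
{'t': np.float64(3.425), 'q': array([ 0.3837,  0.4201, -0.8369,  1.9171,  0.3769,  0.9681,  0.7942]), 'joint_vel': array([ 0.    , -0.0032,  0.0019, -0.0001,  0.0005,  0.0004,  0.0057]), 'joint_torque': array([-8.74000e-02, -4.34499e+01, -8.29650e+00, -2.41058e+01,
        1.04000e-02, -3.30000e-03,  1.19000e-02]), 'eef_pos': array([0.5205, 0.0899, 0.25  ]), 'tool_rot': array([ 1.000e-04,  7.575e-01,  6.528e-01, -0.000e+00]), 'contact_force': array([-0.0432, -0.0703,  0.0574]), 'torque': array([ 0.0351, -0.0219,  0.0233]), 'gripper_width': np.float64(0.0022)}
([0.02, -0.0, 2.68], [0.0, 0.0, -0.01])
```

View pics/w1.png

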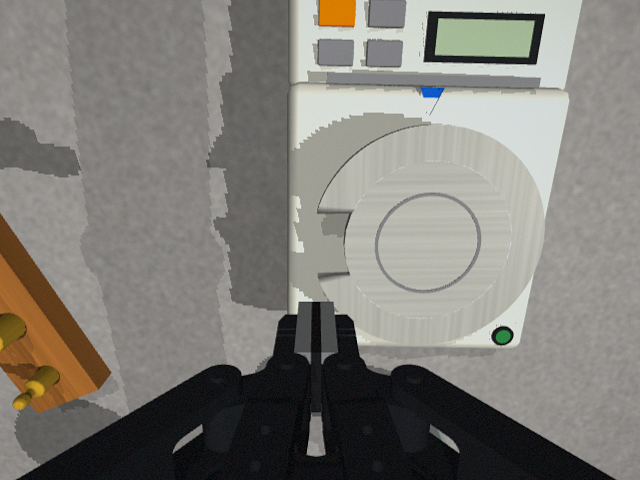

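```bash
python3 - <<'E'
from h import *
o=get_obs(); c=read_camera('wrist')
C=ray(c,(242.5,428.5),.08,o)[:2];print('C',C)
for p in [(212,317),(212,350),(273,345),(276,318)]:
    q=ray(c,p,.08,o)[:2]; print(q,np.linalg.norm(q-C),np.degrees(np.arctan2(*(q-C)[::-1])))
for p in [(88,432),(97,432)]:
    q=ray(c,p,.052,o)[:2]; print('mark',q,np.linalg.norm(q-C),np.degrees(np.arctan2(*(q-C)[::-1])))
im=c['color'].copy()
for r in (.033,.072):
  for t in range(0,360,3):
    p=proj(c,[.5306+r*np.cos(np.radians(t)),.1588+r*np.sin(np.radians(t)),.08],o); cv2.circle(im,(int(p[1]),int(p[0])),1,(255,0,0),-1)
tip=proj(c,[.5205,.0899,.25-.0726],o);print(tip)
cv2.imwrite('pics/w1o.png',im[:,:,::-1])
E
```

```text
C [0.53018085 0.16048985]
[0.50063923 0.09456131] 0.07224458078343447 -114.13645307423705
[0.50357583 0.11441854] 0.05320143775834053 -120.0053480643235
[0.54299647 0.10644092] 0.05554752632744056 -76.66085725460803
[0.54253065 0.08905876] 0.07249081865497244 -80.19103593758544
mark [0.4400904  0.17535306] 0.0913082924637207 170.6316769375904
mark [0.44534552 0.17505546] 0.0860766540970126 170.2577199535547
[322.74359664 313.41202138]
```

View pics/w1o.png

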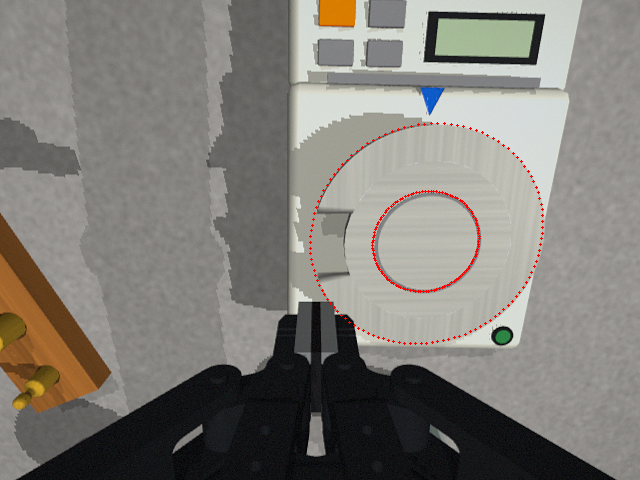

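Emit:
apply_moves(moves=[[[0.06,0,1.8],[0,0,0],-1],[[0.06,0,3.2],[0,0,0],-1],[[0.06,0,4.0],[0,0,0],-1],[[0.06,0,4.52],[0,0,0],-1],[[0.06,0,4.52],[0,0,0],-1]])

```text
t: 4.2
eef_pos: [0.5207, 0.0919, 0.1367]
tool_rot: [-0.0, 0.757, 0.654, -0.0]
contact_force: [0.5, -0.2, 0.3]
gripper_width: 0.002
```

```bash
cat >> h.py <<'E'
C0=np.array([.5304,.1597])
def arc(angs,r=.069,z=.1366,off=0):
    """rows for tool at notch angle a (deg), x inward radial"""
    o=get_obs()
    for a in angs:
        t=np.radians(a); p=C0+r*np.array([np.cos(t),np.sin(t)])
        s,rr=rel([*p,z],a-180,o); print(a,s,rr)
E
python3 - <<'E'
from h import *
o=get_obs(); print(o['eef_pos'],o['contact_force'])
arc(np.arange(262,180,-2))
E
```

```text
[0.52073099 0.09189086 0.13671447] [ 0.45265699 -0.20511364  0.32371321]
262 [-0.02, 0.01, 0.0] [-0.0, 0.0, -0.03]
260 [-0.02, -0.09, 0.0] [-0.0, 0.0, 0.17]
258 [-0.01, -0.19, 0.0] [-0.0, 0.0, 0.37]
256 [-0.01, -0.28, 0.0] [-0.0, 0.0, 0.57]
254 [0.0, -0.38, 0.0] [-0.0, 0.0, 0.77]
252 [0.02, -0.47, 0.0] [-0.0, 0.0, 0.97]
250 [0.04, -0.57, 0.0] [-0.0, 0.0, 1.17]
248 [0.06, -0.66, 0.0] [-0.0, 0.0, 1.37]
246 [0.08, -0.76, 0.0] [-0.0, 0.0, 1.57]
244 [0.11, -0.85, 0.0] [-0.0, 0.0, 1.77]
242 [0.14, -0.94, 0.01] [-0.0, 0.0, 1.97]
240 [0.17, -1.03, 0.01] [-0.0, 0.0, 2.17]
238 [0.21, -1.12, 0.01] [-0.0, 0.0, 2.37]
236 [0.25, -1.21, 0.01] [-0.0, 0.0, 2.57]
234 [0.3, -1.29, 0.01] [-0.0, 0.0, 2.77]
232 [0.34, -1.38, 0.01] [-0.0, 0.0, 2.97]
230 [0.39, -1.46, 0.01] [-0.0, 0.0, 3.17]
228 [0.44, -1.54, 0.01] [-0.0, 0.0, 3.37]
226 [0.5, -1.62, 0.01] [-0.0, 0.0, 3.57]
224 [0.56, -1.7, 0.01] [-0.0, 0.0, 3.77]
222 [0.62, -1.77, 0.01] [-0.0, 0.0, 3.97]
220 [0.68, -1.85, 0.01] [-0.0, 0.0, 4.17]
218 [0.74, -1.92, 0.01] [-0.0, 0.0, 4.37]
216 [0.81, -1.98, 0.01] [-0.0, 0.0, 4.57]
214 [0.88, -2.05, 0.01] [-0.0, 0.0, 4.77]
212 [0.95, -2.11, 0.01] [-0.0, 0.0, 4.97]
210 [1.03, -2.18, 0.01] [-0.0, 0.0, 5.17]
208 [1.1, -2.23, 0.01] [-0.0, 0.0, 5.37]
206 [1.18, -2.29, 0.01] [-0.0, 0.0, 5.57]
204 [1.26, -2.34, 0.01] [-0.0, 0.0, 5.77]
202 [1.35, -2.39, 0.01] [-0.0, 0.0, 5.97]
200 [1.43, -2.44, 0.01] [-0.0, 0.0, 6.17]
198 [1.52, -2.48, 0.01] [-0.0, 0.0, 6.37]
196 [1.6, -2.53, 0.01] [-0.0, 0.0, 6.57]
194 [1.69, -2.56, 0.01] [-0.0, 0.0, 6.77]
192 [1.78, -2.6, 0.01] [-0.0, 0.0, 6.97]
190 [1.87, -2.63, 0.01] [-0.0, 0.0, 7.17]
188 [1.96, -2.66, 0.01] [-0.0, 0.0, 7.37]
186 [2.06, -2.68, 0.01] [-0.0, 0.0, 7.57]
184 [2.15, -2.71, 0.01] [-0.0, 0.0, 7.77]
182 [2.24, -2.73, 0.01] [-0.0, 0.0, 7.97]
```

Emit:
apply_moves(moves=[[[-0.02,-0.09,0],[0,0,0.17],-1],[[-0.01,-0.19,0],[0,0,0.37],-1],[[-0.01,-0.28,0],[0,0,0.57],-1],[[0,-0.38,0],[0,0,0.77],-1],[[0.01,-0.425,0],[0,0,0.87],-1],[[0.02,-0.47,0],[0,0,0.97],-1],[[0.03,-0.52,0],[0,0,1.07],-1],[[0.04,-0.57,0],[0,0,1.17],-1]])

```text
t: 5.2
eef_pos: [0.5068, 0.0949, 0.1369]
tool_rot: [-0.0, 0.82, 0.573, 0.0]
contact_force: [0.6, -0.1, 1.0]
gripper_width: -0.003
```

```bash
python3 - <<'E'
from h import *
o=get_obs(); print(o['eef_pos'],o['contact_force'],o['torque'])
arc(np.arange(250,210,-2))
snap('wrist','w2.png')
E
```

```text
[0.50675515 0.09491365 0.13688571] [ 0.64886701 -0.13936186  1.04326456] [-6.71780515e-02 -1.64226413e-01 -8.03837669e-05]
250 [-0.0, 0.0, 0.01] [0.0, -0.0, -0.01]
248 [0.0, -0.09, 0.01] [0.0, -0.0, 0.19]
246 [0.01, -0.19, 0.01] [0.0, -0.0, 0.39]
244 [0.01, -0.29, 0.01] [0.0, -0.0, 0.59]
242 [0.02, -0.38, 0.01] [0.0, -0.0, 0.79]
240 [0.04, -0.48, 0.01] [0.0, -0.0, 0.99]
238 [0.06, -0.57, 0.01] [0.0, -0.0, 1.19]
236 [0.08, -0.67, 0.01] [-0.0, -0.0, 1.39]
234 [0.1, -0.76, 0.01] [-0.0, -0.0, 1.59]
232 [0.13, -0.85, 0.01] [-0.0, -0.0, 1.79]
230 [0.16, -0.94, 0.01] [-0.0, -0.0, 1.99]
228 [0.2, -1.03, 0.01] [-0.0, -0.0, 2.19]
226 [0.24, -1.12, 0.01] [-0.0, -0.0, 2.39]
224 [0.28, -1.21, 0.01] [-0.0, -0.0, 2.59]
222 [0.32, -1.29, 0.01] [-0.0, -0.0, 2.79]
220 [0.37, -1.38, 0.01] [-0.0, -0.0, 2.99]
218 [0.42, -1.46, 0.01] [-0.0, -0.0, 3.19]
216 [0.47, -1.54, 0.01] [-0.0, -0.0, 3.39]
214 [0.52, -1.62, 0.01] [-0.0, -0.0, 3.59]
212 [0.58, -1.7, 0.01] [-0.0, -0.0, 3.79]
```

View pics/w2.png

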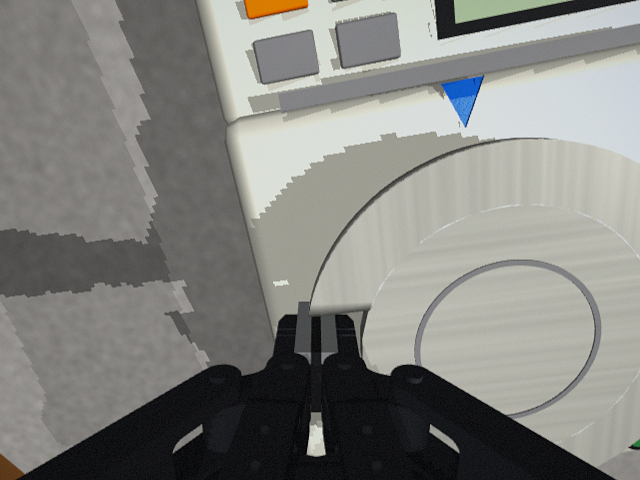

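Emit:
apply_moves(moves=[[[0,-0.09,0],[0,0,0.19],-1],[[0.01,-0.19,0],[0,0,0.39],-1],[[0.01,-0.29,0],[0,0,0.59],-1],[[0.02,-0.38,0],[0,0,0.79],-1],[[0.04,-0.48,0],[0,0,0.99],-1],[[0.06,-0.57,0],[0,0,1.19],-1],[[0.08,-0.67,0],[0,0,1.39],-1],[[0.1,-0.76,0],[0,0,1.59],-1]])

```text
t: 6.25
eef_pos: [0.4897, 0.1039, 0.1369]
tool_rot: [-0.0, 0.891, 0.454, 0.0]
contact_force: [1.0, 0.2, 0.8]
gripper_width: 0.001
```

```bash
python3 - <<'E'
from h import *
o=get_obs(); print(o['eef_pos'],o['contact_force'],o['torque'])
arc(np.arange(234,194,-2))
E
```

```text
[0.48965584 0.10388833 0.13691172] [1.0191191  0.22046439 0.81338465] [-0.03430754 -0.25062586 -0.02080991]
234 [0.0, 0.01, 0.01] [0.0, -0.0, -0.01]
232 [0.01, -0.09, 0.01] [0.0, -0.0, 0.19]
230 [0.01, -0.19, 0.01] [0.0, -0.0, 0.39]
228 [0.02, -0.28, 0.01] [0.0, -0.0, 0.59]
226 [0.03, -0.38, 0.01] [0.0, -0.0, 0.79]
224 [0.05, -0.47, 0.01] [0.0, -0.0, 0.99]
222 [0.06, -0.57, 0.01] [0.0, -0.0, 1.19]
220 [0.09, -0.66, 0.01] [0.0, -0.0, 1.39]
218 [0.11, -0.75, 0.01] [0.0, -0.0, 1.59]
216 [0.14, -0.85, 0.01] [-0.0, -0.0, 1.79]
214 [0.17, -0.94, 0.01] [-0.0, -0.0, 1.99]
212 [0.2, -1.03, 0.01] [-0.0, -0.0, 2.19]
210 [0.24, -1.12, 0.01] [-0.0, -0.0, 2.39]
208 [0.28, -1.2, 0.01] [-0.0, -0.0, 2.59]
206 [0.33, -1.29, 0.01] [-0.0, -0.0, 2.79]
204 [0.37, -1.37, 0.01] [-0.0, -0.0, 2.99]
202 [0.42, -1.46, 0.01] [-0.0, -0.0, 3.19]
200 [0.47, -1.54, 0.01] [-0.0, -0.0, 3.39]
198 [0.53, -1.62, 0.01] [-0.0, -0.0, 3.59]
196 [0.59, -1.69, 0.01] [-0.0, -0.0, 3.79]
```

Emit:
apply_moves(moves=[[[0.01,-0.09,0],[0,0,0.19],-1],[[0.01,-0.19,0],[0,0,0.39],-1],[[0.02,-0.28,0],[0,0,0.59],-1],[[0.03,-0.38,0],[0,0,0.79],-1],[[0.05,-0.47,0],[0,0,0.99],-1],[[0.06,-0.57,0],[0,0,1.19],-1],[[0.09,-0.66,0],[0,0,1.39],-1],[[0.11,-0.75,0],[0,0,1.59],-1],[[0.14,-0.85,0],[0,0,1.79],-1],[[0.17,-0.94,0],[0,0,1.99],-1]])

```text
t: 7.5
eef_pos: [0.4732, 0.1211, 0.1369]
tool_rot: [-0.0, 0.956, 0.293, 0.0]
contact_force: [1.1, -0.4, -0.1]
gripper_width: -0.003
```

```bash
python3 - <<'E'
from h import *
o=get_obs(); print(o['eef_pos'],o['contact_force'],o['torque'])
arc(np.arange(214,180,-2))
snap('wrist','w3.png');snap('top','t3.png')
E
```

```text
[0.47318982 0.12113958 0.13691325] [ 1.11885173 -0.42419825 -0.09139939] [-0.05748022 -0.25788658  0.03131416]
214 [-0.0, 0.0, 0.01] [0.0, -0.0, 0.0]
212 [0.0, -0.1, 0.01] [0.0, -0.0, 0.2]
210 [0.01, -0.19, 0.01] [0.0, -0.0, 0.4]
208 [0.01, -0.29, 0.01] [0.0, -0.0, 0.6]
206 [0.03, -0.38, 0.01] [0.0, -0.0, 0.8]
204 [0.04, -0.48, 0.01] [0.0, -0.0, 1.0]
202 [0.06, -0.57, 0.01] [0.0, -0.0, 1.2]
200 [0.08, -0.67, 0.01] [0.0, -0.0, 1.4]
198 [0.11, -0.76, 0.01] [0.0, -0.0, 1.6]
196 [0.14, -0.85, 0.01] [0.0, -0.0, 1.8]
194 [0.17, -0.94, 0.01] [0.0, -0.0, 2.0]
192 [0.2, -1.03, 0.01] [0.0, -0.0, 2.2]
190 [0.24, -1.12, 0.01] [0.0, -0.0, 2.4]
188 [0.28, -1.21, 0.01] [-0.0, -0.0, 2.6]
186 [0.32, -1.29, 0.01] [-0.0, -0.0, 2.8]
184 [0.37, -1.38, 0.01] [-0.0, -0.0, 3.0]
182 [0.42, -1.46, 0.01] [-0.0, -0.0, 3.2]
```

View pics/w3.png

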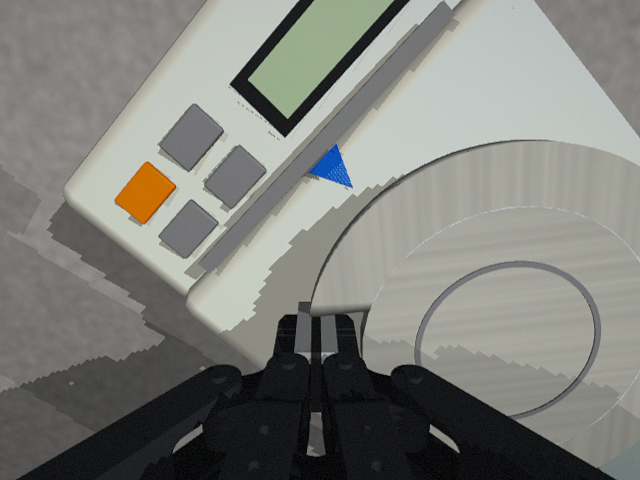

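Emit:
apply_moves(moves=[[[0,-0.1,0],[0,0,0.2],-1],[[0.01,-0.19,0],[0,0,0.4],-1],[[0.01,-0.29,0],[0,0,0.6],-1],[[0.03,-0.38,0],[0,0,0.8],-1],[[0.04,-0.48,0],[0,0,1.0],-1],[[0.06,-0.57,0],[0,0,1.2],-1],[[0.08,-0.67,0],[0,0,1.4],-1],[[0.11,-0.76,0],[0,0,1.6],-1],[[0.14,-0.85,0],[0,0,1.8],-1],[[0.17,-0.94,0],[0,0,2.0],-1]])

```text
t: 8.85
eef_pos: [0.4635, 0.1429, 0.1369]
tool_rot: [0.0, 0.993, 0.122, -0.0]
contact_force: [0.6, -0.8, -0.5]
gripper_width: 0.0
```

Emit:
apply_moves(moves=[[[0,-0.1,0],[0,0,0.2],-1],[[0.01,-0.19,0],[0,0,0.4],-1],[[0.01,-0.29,0],[0,0,0.6],-1],[[0.03,-0.38,0],[0,0,0.8],-1],[[0.04,-0.48,0],[0,0,1.0],-1],[[0.06,-0.57,0],[0,0,1.2],-1]])

```text
t: 9.6
eef_pos: [0.4615, 0.1571, 0.1369]
tool_rot: [0.0, 1.0, 0.018, -0.0]
contact_force: [1.3, -0.2, -0.3]
gripper_width: 0.003
```

```bash
python3 - <<'E'
from h import *
o=get_obs(); print(o['eef_pos'],o['contact_force'],o['torque'],o['q'])
d=o['eef_pos'][:2]-C0;print(np.hypot(*d),np.degrees(np.arctan2(d[1],d[0]))%360)
arc(np.arange(182,174,-.6))
snap('wrist','w4.png');snap('side','s4.png')
E
```

```text
[0.46148278 0.15713862 0.1368885 ] [ 1.28414069 -0.1825642  -0.28816697] [-0.21408965 -0.16437298 -0.00795794] [-0.10942595  0.44804802 -0.41927657  2.10792382  0.29912122  0.64170803
 -0.69796807]
0.06896480116364849 182.12847379143213
182.0 [-0.0, -0.01, 0.01] [0.0, 0.0, 0.0]
181.4 [-0.0, -0.04, 0.01] [0.0, 0.0, 0.06]
180.8 [-0.0, -0.06, 0.01] [0.0, 0.0, 0.12]
180.20000000000002 [0.0, -0.09, 0.01] [0.0, 0.0, 0.18]
179.60000000000002 [0.0, -0.12, 0.01] [0.0, 0.0, 0.24]
179.00000000000003 [0.0, -0.15, 0.01] [0.0, 0.0, 0.3]
178.40000000000003 [0.0, -0.18, 0.01] [0.0, 0.0, 0.36]
177.80000000000004 [0.01, -0.21, 0.01] [0.0, 0.0, 0.42]
177.20000000000005 [0.01, -0.24, 0.01] [0.0, 0.0, 0.48]
176.60000000000005 [0.01, -0.27, 0.01] [0.0, 0.0, 0.54]
176.00000000000006 [0.01, -0.29, 0.01] [0.0, 0.0, 0.6]
175.40000000000006 [0.02, -0.32, 0.01] [0.0, 0.0, 0.66]
174.80000000000007 [0.02, -0.35, 0.01] [0.0, 0.0, 0.72]
174.20000000000007 [0.02, -0.38, 0.01] [0.0, 0.0, 0.78]
```

View pics/w4.png

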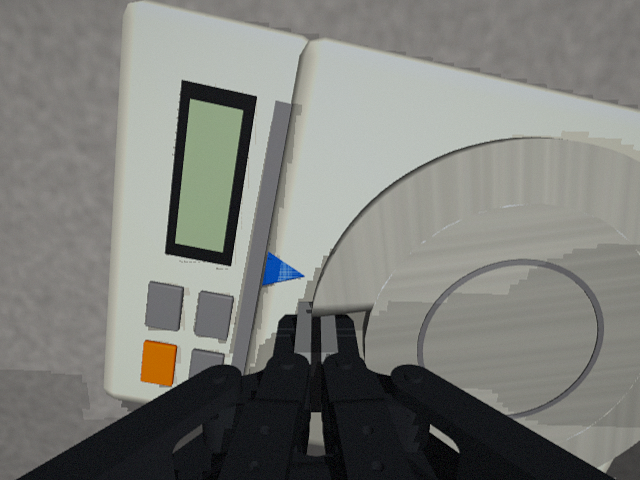

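View pics/s4.png

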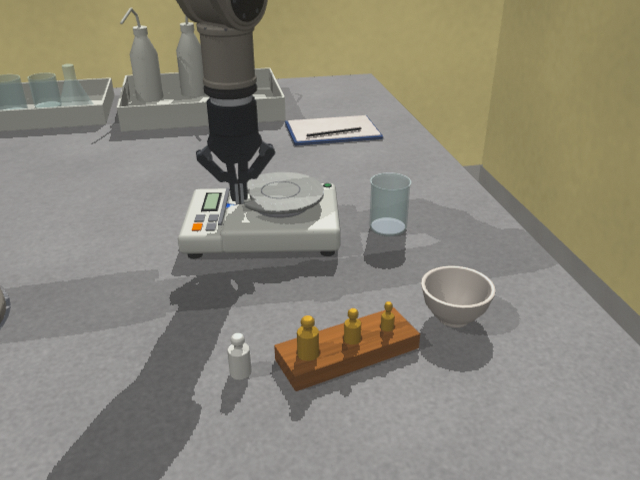

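Emit:
apply_moves(moves=[[[0,-0.05,0],[0,0,0.1],-1],[[0,-0.1,0],[0,0,0.2],-1],[[0,-0.15,0],[0,0,0.3],-1],[[0,-0.19,0],[0,0,0.4],-1],[[0.01,-0.24,0],[0,0,0.5],-1],[[0.01,-0.29,0],[0,0,0.6],-1]])

```text
t: 10.45
eef_pos: [0.4615, 0.1643, 0.1369]
tool_rot: [0.0, 0.999, -0.034, 0.0]
contact_force: [0.5, -1.7, -0.5]
gripper_width: -0.0
```

Emit:
apply_moves(moves=[[[0,-0.04,0],[0,0,0.08],-1],[[0,-0.08,0],[0,0,0.16],-1]])

```text
t: 10.7
eef_pos: [0.4617, 0.1663, 0.1369]
tool_rot: [0.0, 0.999, -0.048, 0.0]
contact_force: [-0.3, -0.7, -0.3]
gripper_width: -0.003
```

Emit:
apply_moves(moves=[[[0,-0.04,0],[0,0,0.08],-1],[[0,-0.08,0],[0,0,0.16],-1]])

```text
t: 10.95
eef_pos: [0.4619, 0.1683, 0.1369]
tool_rot: [0.0, 0.998, -0.062, 0.0]
contact_force: [0.3, -0.9, -0.5]
gripper_width: 0.0
```

Emit:
apply_moves(moves=[[[0,-0.04,0],[0,0,0.08],-1],[[0,-0.08,0],[0,0,0.16],-1]])

```text
t: 11.2
eef_pos: [0.4621, 0.1703, 0.1369]
tool_rot: [0.0, 0.997, -0.076, -0.0]
contact_force: [0.0, -1.0, -0.6]
gripper_width: -0.001
```

```bash
python3 - <<'E'
from h import *
o=get_obs(); print(o['contact_force'])
d=o['eef_pos'][:2]-C0;print(np.hypot(*d),np.degrees(np.arctan2(d[1],d[0]))%360, np.degrees(np.arctan2(*rot(o['tool_rot'])[[1,0],0])))
arc([171,170.2,169.4])
E
```

```text
[ 0.00621756 -0.98932169 -0.59854396]
0.06913654718186064 171.20247620505958 -8.683412657929052
171 [0.01, -0.01, 0.01] [0.0, 0.0, 0.03]
170.2 [0.01, -0.05, 0.01] [0.0, 0.0, 0.11]
169.4 [0.01, -0.09, 0.01] [0.0, 0.0, 0.19]
```

Continuing step by step, watching the force.

Emit:
apply_moves(moves=[[[0,-0.04,0],[0,0,0.08],-1],[[0.01,-0.08,0],[0,0,0.16],-1]])

```text
t: 11.45
eef_pos: [0.4625, 0.1722, 0.1369]
tool_rot: [0.0, 0.996, -0.09, -0.0]
contact_force: [0.1, -1.9, 0.4]
gripper_width: 0.002
```

Emit:
apply_moves(moves=[[[0,-0.04,0],[0,0,0.08],-1],[[0,-0.08,0],[0,0,0.16],-1]])

```text
t: 11.7
eef_pos: [0.4629, 0.1742, 0.1369]
tool_rot: [0.0, 0.995, -0.103, -0.0]
contact_force: [-0.8, -1.5, 0.1]
gripper_width: -0.001
```

Emit:
apply_moves(moves=[[[0,-0.04,0],[0,0,0.08],-1],[[0,-0.08,0],[0,0,0.16],-1]])

```text
t: 11.95
eef_pos: [0.4634, 0.1761, 0.1369]
tool_rot: [0.0, 0.993, -0.117, -0.0]
contact_force: [1.1, -0.7, 0.1]
gripper_width: -0.001
```

Emit:
apply_moves(moves=[[[0,-0.04,0],[0,0,0.08],-1],[[0.01,-0.08,0],[0,0,0.16],-1]])

```text
t: 12.2
eef_pos: [0.464, 0.178, 0.1369]
tool_rot: [0.0, 0.991, -0.131, -0.0]
contact_force: [-0.3, -2.1, 0.3]
gripper_width: -0.0
```

Emit:
apply_moves(moves=[[[0,-0.04,0],[0,0,0.08],-1],[[0,-0.08,0],[0,0,0.16],-1]])

```text
t: 12.45
eef_pos: [0.4646, 0.1799, 0.1369]
tool_rot: [0.0, 0.989, -0.145, -0.0]
contact_force: [-0.1, -1.1, 0.2]
gripper_width: -0.002
```

Emit:
apply_moves(moves=[[[0,-0.04,0],[0,0,0.08],-1],[[0,-0.08,0],[0,0,0.16],-1]])

```text
t: 12.7
eef_pos: [0.4652, 0.1819, 0.1369]
tool_rot: [0.0, 0.987, -0.159, -0.0]
contact_force: [-0.2, -2.2, 0.4]
gripper_width: 0.004
```

```bash
python3 - <<'E'
from h import *
o=get_obs(); print(o['contact_force'])
d=o['eef_pos'][:2]-C0;print(np.hypot(*d),np.degrees(np.arctan2(d[1],d[0]))%360, np.degrees(np.arctan2(*rot(o['tool_rot'])[[1,0],0])))
snap('wrist','w5.png')
E
```

```text
[-0.19641035 -2.19838966  0.43816668]
0.0689037562785588 161.2395602415646 -18.28386813789393
```

View pics/w5.png

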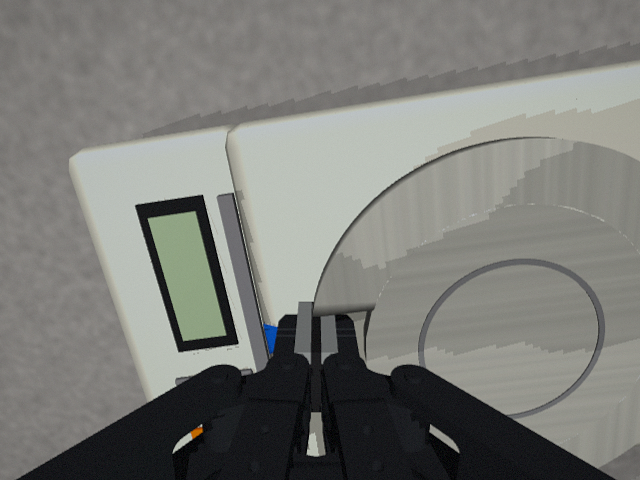

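Emit:
apply_moves(moves=[[[0,-0.04,0],[0,0,0.08],-1],[[0,-0.08,0],[0,0,0.16],-1]])

```text
t: 13.0
eef_pos: [0.4658, 0.1838, 0.1369]
tool_rot: [0.0, 0.985, -0.173, -0.0]
contact_force: [0.2, -1.2, -0.1]
gripper_width: 0.002
```

Emit:
apply_moves(moves=[[[0,-0.04,0],[0,0,0.08],-1],[[0,-0.08,0],[0,0,0.16],-1]])

```text
t: 13.25
eef_pos: [0.4664, 0.1857, 0.1369]
tool_rot: [0.0, 0.982, -0.186, -0.0]
contact_force: [-1.1, -0.3, 0.6]
gripper_width: -0.001
```

Emit:
apply_moves(moves=[[[0,-0.04,0],[0,0,0.08],-1],[[0,-0.08,0],[0,0,0.16],-1]])

```text
t: 13.5
eef_pos: [0.4672, 0.1875, 0.1369]
tool_rot: [-0.0, 0.98, -0.2, -0.0]
contact_force: [0.5, -0.9, 0.7]
gripper_width: -0.001
```

Emit:
apply_moves(moves=[[[0,-0.04,0],[0,0,0.08],-1],[[0,-0.08,0],[0,0,0.16],-1]])

```text
t: 13.75
eef_pos: [0.468, 0.1893, 0.1369]
tool_rot: [0.0, 0.977, -0.214, 0.0]
contact_force: [-0.1, 0.1, -0.5]
gripper_width: 0.001
```

```bash
python3 - <<'E'
from h import *
o=get_obs(); print(o['contact_force'],o['torque'])
d=o['eef_pos'][:2]-C0;print(np.hypot(*d),np.degrees(np.arctan2(d[1],d[0]))%360, np.degrees(np.arctan2(*rot(o['tool_rot'])[[1,0],0])))
snap('wrist','w6.png')
print(get_obs()['contact_force'])
E
```

```text
[-0.05606955  0.10288448 -0.48195202] [-0.19689441  0.07893636 -0.01133278]
0.06901256593449492 154.6207741186865 -24.684245008571107
[ 0.07913045 -1.08836857 -1.10309985]
```

View pics/w6.png

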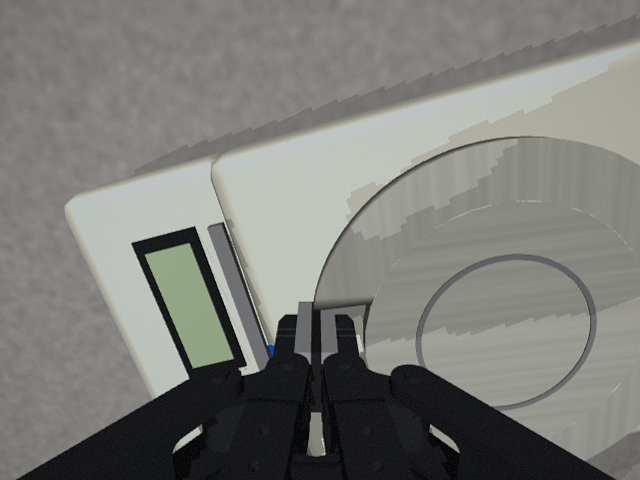

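```bash
cat > ring.py <<'E'
from h import *
from scipy.optimize import least_squares
def ringfit(c,o,guess=(C0[0],C0[1],.08),show=None):
    g=cv2.cvtColor(c['color'],cv2.COLOR_RGB2GRAY).astype(float); g=cv2.GaussianBlur(g,(0,0),1.2)
    def pts(p,r,n=120):
        t=np.linspace(0,2*np.pi,n,endpoint=False); nx,ny=p[3],p[4]
        x=r*np.cos(t);y=r*np.sin(t)
        P=np.stack([p[0]+x,p[1]+y,p[2]+nx*x+ny*y],1)
        return P
    p=np.array([*guess,0,0])
    for it in range(6):
        P0=np.array([proj(c,q,o) for q in pts(p,.032)]);P1=np.array([proj(c,q,o) for q in pts(p,.034)])
        n=P1-P0;n/=np.linalg.norm(n,axis=1)[:,None]; m=(P0+P1)/2
        w=[14,10,7,5,4,4][it]; s=np.arange(-w,w+.1,.5); obs=[];ok=[]
        for mm,nn in zip(m,n):
            q=mm+s[:,None]*nn
            v=cv2.remap(g.astype(np.float32),q[:,1].astype(np.float32)[None],q[:,0].astype(np.float32)[None],cv2.INTER_LINEAR)[0]
            k=np.argmin(v-np.linspace(v[0],v[-1],len(v))); depth=(np.linspace(v[0],v[-1],len(v))-v)[k]
            obs.append(q[k]); ok.append(depth>6 and 0<k<len(s)-1 and 0<q[k][0]<479 and 0<q[k][1]<639)
        obs=np.array(obs);ok=np.array(ok)
        def f(p):
            a=np.array([proj(c,q,o) for q in pts(p,.033)])
            return ((a-obs)*n).sum(1)[ok]
        r=least_squares(f,p,loss='soft_l1'); p=r.x
    return p,ok.sum(),np.sqrt(np.median(r.fun**2))
E
python3 - <<'E'
from ring import *
o=get_obs();c=read_camera('wrist')
p,n,e=ringfit(c,o); print(np.round(p[:3],4),'tilt deg',np.degrees(p[3:]),n,e)
# compare w5 picture: pose then
c5=dict(c);c5['color']=cv2.imread('pics/w5.png')[:,:,::-1].copy()
o5=dict(o);o5['eef_pos']=np.array([.4652,.1819,.1369]);a=np.radians(-18.284);o5['tool_rot']=[0,np.cos(a/2),np.sin(a/2),0]
p,n,e=ringfit(c5,o5); print(np.round(p[:3],4),'tilt deg',np.degrees(p[3:]),n,e)
E
```

```text
[0.5321 0.1565 0.0694] tilt deg [ 0.07395059 -0.88745068] 103 0.08520646209039974
[0.5322 0.1568 0.0745] tilt deg [ 0.23785719 -1.07844894] 97 0.12465986922970196
```

Emit:
apply_moves(moves=[[[0,0.15,0],[0,0,0],-1],[[0,0.15,0],[0,0,0],-1],[[0,0.15,-1.2],[0,0,0],-1],[[0,0.15,-3.2],[0,0,0],-1],[[0,0.15,-4.5],[0,0,0],-1],[[0,0.15,-4.5],[0,0,0],-1]])

```text
t: 14.6
eef_pos: [0.4678, 0.1866, 0.2521]
tool_rot: [-0.002, 0.977, -0.213, 0.002]
contact_force: [-0.0, 0.5, 0.0]
gripper_width: -0.003
```

```bash
python3 - <<'E'
from ring import *
o=get_obs();print(o['eef_pos'],o['contact_force'])
c=snap('wrist','w7.png')
try: print(ringfit(c,o,(.5304,.1597,.075)))
except Exception as e: print(e)
print(rel([.5136,-.1856,.22],-75.5))
E
```

```text
[0.46777266 0.18662752 0.25205207] [-4.54764641e-04  5.14956957e-01  1.04561838e-02]
(array([ 0.53213443,  0.15713096,  0.06688958, -0.00238937, -0.0009713 ]), np.int64(120), np.float64(0.01148041578791231))
([7.89, 12.74, 1.2], [-0.01, -0.01, 5.09])
```

View pics/w7.png

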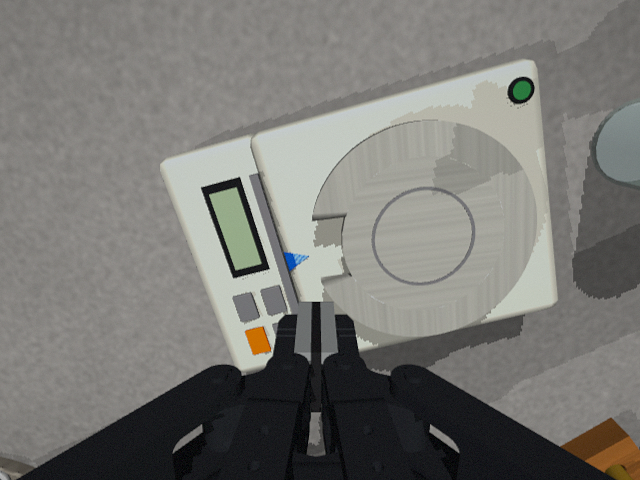

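```bash
python3 - <<'E'
from h import *
o=get_obs();c=read_camera('wrist');t=read_camera('top')
im=c['color']
print(ray(c,(235.5,423.5),.075,o))
cv2.imwrite('pics/t7.png',cv2.resize(t['color'][200:360,155:435,::-1],None,fx=2.8,fy=2.8,interpolation=cv2.INTER_CUBIC))
E
```

```text
[0.53036457 0.16143582 0.075     ]
```

Emit:
apply_moves(moves=[[[7.9,12.74,1.2],[0,0,5.09],1],[[7.9,12.74,1.2],[0,0,5.09],1],[[7.9,12.74,1.2],[0,0,5.09],1],[[7.9,12.74,1.2],[0,0,5.09],1],[[7.9,12.74,1.2],[0,0,5.09],1],[[7.9,12.74,1.2],[0,0,5.09],1],[[7.9,12.74,1.2],[0,0,5.09],1],[[7.9,12.74,1.2],[0,0,5.09],1],[[7.9,12.74,1.2],[0,0,5.09],1]])

```text
t: 15.88
eef_pos: [0.5131, -0.184, 0.2188]
tool_rot: [-0.0, 0.791, -0.611, -0.001]
contact_force: [-0.7, 0.3, -0.1]
gripper_width: 0.997
```

```bash
python3 - <<'E'
from h import *
o=get_obs();print(o['t'],o['eef_pos'],o['contact_force'],o['gripper_width'],o['q'])
c=snap('wrist','w8.png'); snap('top','t8.png')
print(proj(c,[.5136,-.1856,.077],o))
for d in look_for('wrist','weight_200_center'): print(d)
E
```

```text
15.875 [ 0.51314722 -0.1839694   0.21882897] [-0.6620093   0.31577055 -0.05336833] 0.9972680683282107 [ 0.24259311  0.36643925 -0.01536492  1.94690244  0.00647896  0.82963576
 -1.0915279 ]
[258.45458996 320.64207015]
{'pixel': [238.3, 322.1], 'conf': 0.81}
{'pixel': [337.7, 279.4], 'conf': 0.75}
```

View pics/w8.png

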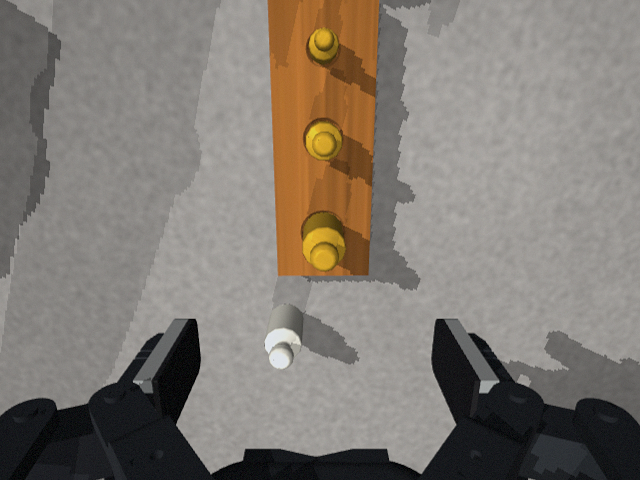

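View pics/t7.png

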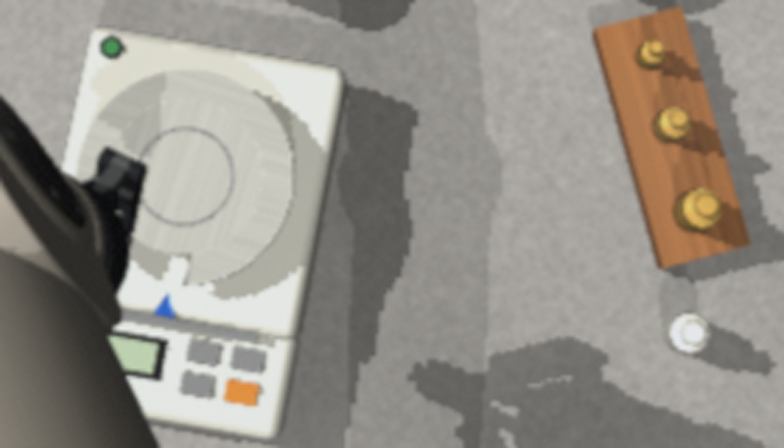

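```bash
python3 - <<'E'
from h import *
o=get_obs();c=read_camera('wrist')
k=ray(c,(256.5,323),.077,o);print(k)
k2=ray(c,(241,322.5),.057,o);print('shoulder', k2)
f=[ray(c,(275,278),.024,o),ray(c,(276,369),.024,o)];print(f, np.degrees(np.arctan2(*(f[1]-f[0])[[1,0]])))
m=(k[:2]+[.5136,-.1856])/2;print(m)
print(rel([*m,.12],-75.5),rel([*m,.1035],-75.5))
E
```

```text
[ 0.51522405 -0.18729652  0.077     ]
shoulder [ 0.51764174 -0.18668974  0.057     ]
[array([ 0.47478171, -0.16606806,  0.024     ]), array([ 0.49032322, -0.22860322,  0.024     ])] -76.04335985791442
[ 0.51441203 -0.18644826]
([0.07, -0.02, 3.98], [-0.0, 0.0, 0.01]) ([0.07, -0.02, 4.64], [-0.0, 0.0, 0.01])
```

Emit:
apply_moves(moves=[[[0.07,-0.02,2.0],[0,0,0],1],[[0.07,-0.02,3.6],[0,0,0],1],[[0.07,-0.02,4.5],[0,0,0],1],[[0.07,-0.02,4.74],[0,0,0],1],[[0.07,-0.02,4.74],[0,0,0],1],[[0.07,-0.02,4.74],[0,0,0],0],[[0.07,-0.02,4.74],[0,0,0],0],[[0.07,-0.02,4.74],[0,0,0],-0.2],[[0.07,-0.02,4.74],[0,0,0],-0.4],[[0.07,-0.02,4.74],[0,0,0],-1],[[0.07,-0.02,4.74],[0,0,0],-1],[[0.07,-0.02,4.74],[0,0,0],-1]], force=30)

```text
t: 17.58
eef_pos: [0.5144, -0.1877, 0.1014]
tool_rot: [-0.0, 0.791, -0.612, 0.0]
contact_force: [-1.3, -0.0, 5.8]
gripper_width: 0.307
```

```bash
python3 - <<'E'
from h import *
o=get_obs();print(o['t'],o['eef_pos'],o['contact_force'],o['gripper_width'],85*o['gripper_width'])
snap('wrist','w9.png')
E
```

```text
17.575 [ 0.51440517 -0.18765221  0.10141524] [-1.27088309 -0.04690475  5.77136077] 0.3069130470887849 26.087609002546717
```

View pics/w9.png

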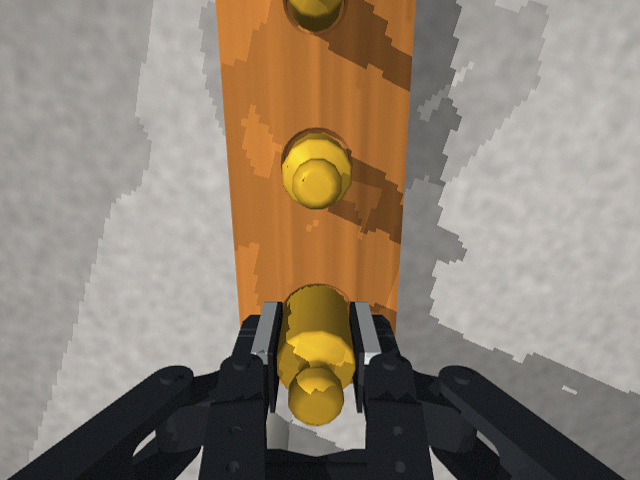

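Emit:
apply_moves(moves=[[[0,0,-0.2],[0,0,0],-1],[[0,0,-0.6],[0,0,0],-1],[[0,0,-1.4],[0,0,0],-1],[[0,0,-2.6],[0,0,0],-1],[[0,0,-4.0],[0,0,0],-1],[[0,0,-4.8],[0,0,0],-1],[[0,0,-4.8],[0,0,0],-1]])

```text
t: 18.5
eef_pos: [0.5149, -0.1877, 0.2227]
tool_rot: [-0.001, 0.791, -0.612, 0.002]
contact_force: [-0.5, -0.8, -2.4]
gripper_width: 0.302
```

```bash
python3 - <<'E'
from h import *
o=get_obs();print(o['t'],o['eef_pos'],o['contact_force'],o['gripper_width'])
snap('wrist','w10.png');snap('side','s10.png')
print(rel([.5304,.160,.2214],-75.5))
E
```

```text
18.5 [ 0.51489951 -0.18770549  0.2226859 ] [-0.54407635 -0.8235674  -2.44042069] 0.3021521363650183
([-13.29, -4.12, -0.04], [0.0, 0.0, -0.0])
```

View pics/w10.png

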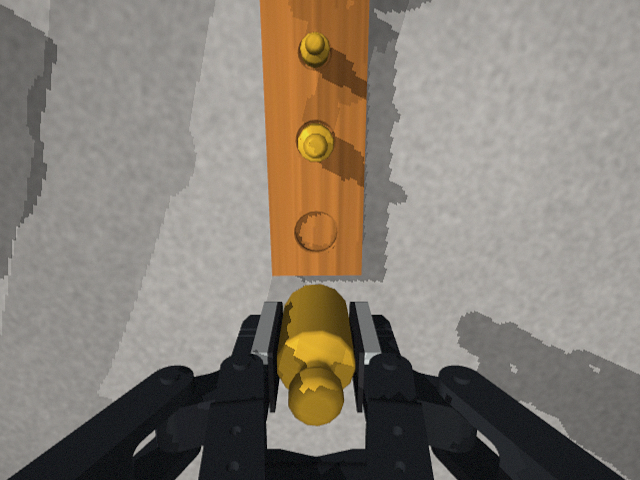

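View pics/s10.png

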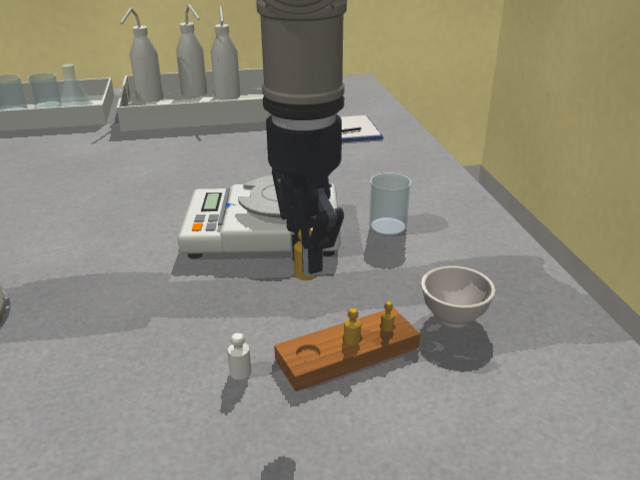

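Emit:
apply_moves(moves=[[[-1.0,-0.3,0],[0,0,0],-1],[[-2.6,-0.8,0],[0,0,0],-1],[[-4.6,-1.4,0],[0,0,0],-1],[[-6.7,-2.1,0],[0,0,0],-1],[[-8.8,-2.7,0],[0,0,0],-1],[[-10.8,-3.3,0],[0,0,0],-1],[[-12.3,-3.8,0],[0,0,0],-1],[[-13.1,-4.06,0],[0,0,0],-1],[[-13.29,-4.12,0],[0,0,0],-1],[[-13.29,-4.12,0],[0,0,0],-1],[[-13.29,-4.12,0],[0,0,0],-1]])

```text
t: 19.98
eef_pos: [0.5309, 0.1582, 0.2205]
tool_rot: [0.001, 0.79, -0.613, 0.0]
contact_force: [-0.2, -0.1, -2.2]
gripper_width: 0.307
```

```bash
python3 - <<'E'
from h import *
o=get_obs();print(o['t'],o['eef_pos'],o['contact_force'],o['gripper_width'])
snap('wrist','w11.png')
print(rel([.5304,.160,.1590],-75.5))
E
```

```text
19.975 [0.53087889 0.15822166 0.22054422] [-0.19391783 -0.06397229 -2.15648241] 0.3068357358822397
([-0.07, 0.0, 2.47], [0.0, -0.0, -0.01])
```

View pics/w11.png

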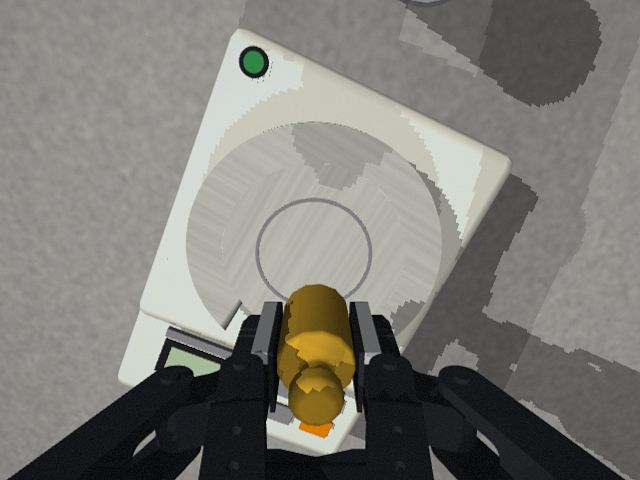

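```bash
python3 - <<'E'
from h import *
o=get_obs();c=read_camera('wrist');k=ray(c,(253.5,314),.075,o);print(k)
k=(k[:2]+[.5304,.1595])/2; print(k,rel([*k,.1625],-75.5))
E
```

```text
[0.53200192 0.16047187 0.075     ]
[0.53120096 0.15998593] ([-0.05, -0.03, 2.33], [0.0, -0.0, -0.01])
```

Emit:
apply_moves(moves=[[[-0.05,-0.03,0.6],[0,0,0],-1],[[-0.05,-0.03,1.3],[0,0,0],-1],[[-0.05,-0.03,1.9],[0,0,0],-1],[[-0.05,-0.03,2.2],[0,0,0],-1],[[-0.05,-0.03,2.33],[0,0,0],-1],[[-0.05,-0.03,2.33],[0,0,0],-1],[[-0.05,-0.03,2.33],[0,0,0],-1]])

```text
t: 20.95
eef_pos: [0.5316, 0.1615, 0.1631]
tool_rot: [-0.0, 0.791, -0.612, 0.0]
contact_force: [-0.5, -0.9, -2.3]
gripper_width: 0.305
```

Emit:
apply_moves(moves=[[[0,0,0.04],[0,0,0],-1],[[0,0,0.08],[0,0,0],-1],[[0,0,0.08],[0,0,0],-1]])

```text
t: 21.32
eef_pos: [0.5313, 0.1613, 0.1606]
tool_rot: [0.0, 0.791, -0.612, 0.0]
contact_force: [0.0, -0.2, -2.1]
gripper_width: 0.303
```

Emit:
apply_moves(moves=[[[0,0,0.03],[0,0,0],-1],[[0,0,0.06],[0,0,0],-1],[[0,0,0.06],[0,0,0],-1]])

```text
t: 21.7
eef_pos: [0.5312, 0.1613, 0.159]
tool_rot: [0.0, 0.791, -0.612, -0.0]
contact_force: [-0.4, -0.2, -1.6]
gripper_width: 0.306
```

```bash
python3 - <<'E'
from h import *
o=get_obs();print(o['t'],o['eef_pos'],o['contact_force'],o['torque']); snap('side','s12.png'); print(get_obs()['contact_force'])
a=cv2.imread('pics/s12.png')[130:270,170:370]; cv2.imwrite('pics/s12z.png',cv2.resize(a,None,fx=4,fy=4,interpolation=cv2.INTER_CUBIC))
E
```

```text
21.7 [0.53123486 0.16130968 0.15904578] [-0.37726514 -0.2106215  -1.56416913] [-0.01891793  0.00853996  0.00283173]
[ 0.86444559  0.52563214 -1.82193045]
```

View pics/s12z.png

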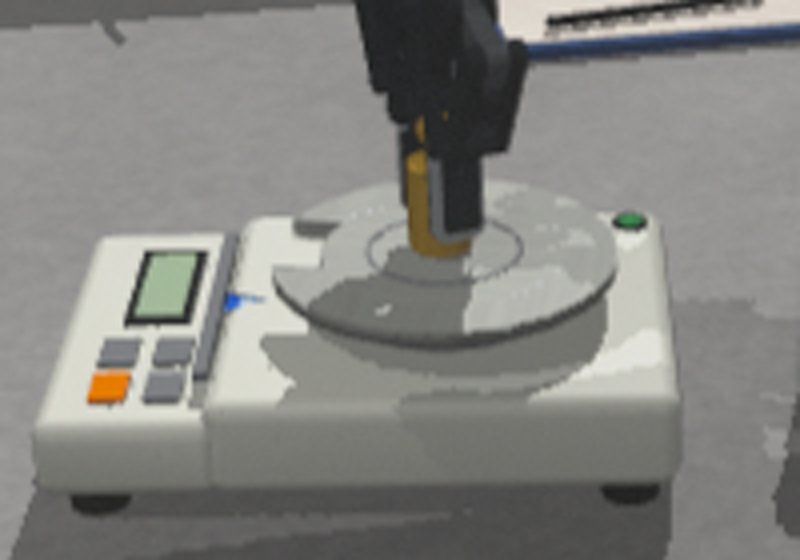

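Emit:
apply_moves(moves=[[[0,0,0.02],[0,0,0],-1],[[0,0,0.04],[0,0,0],-1],[[0,0,0.04],[0,0,0],-1]])

```text
t: 22.12
eef_pos: [0.5313, 0.1613, 0.1581]
tool_rot: [0.0, 0.791, -0.612, -0.0]
contact_force: [0.4, 0.3, -1.4]
gripper_width: 0.306
```

Emit:
apply_moves(moves=[[[0,0,0.02],[0,0,0],-1],[[0,0,0.03],[0,0,0],-1],[[0,0,0.03],[0,0,0],-1]])

```text
t: 22.5
eef_pos: [0.5313, 0.1613, 0.1574]
tool_rot: [0.0, 0.791, -0.612, -0.0]
contact_force: [-0.0, 0.3, -2.7]
gripper_width: 0.306
```

Emit:
apply_moves(moves=[[[0,0,0.02],[0,0,0],-1],[[0,0,0.02],[0,0,0],-1]])

```text
t: 22.75
eef_pos: [0.5313, 0.1614, 0.1573]
tool_rot: [-0.0, 0.791, -0.612, 0.0]
contact_force: [-1.7, -0.9, 3.7]
gripper_width: 0.306
```

Emit:
apply_moves(moves=[[[0,0,-0.01],[0,0,0],-1]])

```text
t: 22.88
eef_pos: [0.5313, 0.1614, 0.1574]
tool_rot: [-0.0, 0.791, -0.612, 0.0]
contact_force: [-1.9, -0.4, 1.7]
gripper_width: 0.302
```

Emit:
apply_moves(moves=[[[0,0,-0.01],[0,0,0],-0.36],[[0,0,-0.01],[0,0,0],-0.3],[[0,0,-0.01],[0,0,0],-0.2],[[0,0,-0.01],[0,0,0],0],[[0,0,-0.01],[0,0,0],0.2],[[0,0,-0.01],[0,0,0],0.2]])

```text
t: 23.62
eef_pos: [0.5313, 0.1613, 0.1574]
tool_rot: [-0.0, 0.791, -0.612, 0.0]
contact_force: [0.2, 0.1, -0.4]
gripper_width: 0.601
```

```bash
python3 - <<'E'
from h import *
o=get_obs();print(o['t'],o['eef_pos'],o['contact_force'],o['gripper_width']); snap('wrist','w13.png')
E
```

```text
23.625 [0.53130381 0.16133234 0.15740668] [ 0.17040675  0.09729034 -0.43148667] 0.6009792190033595
```

View pics/w13.png

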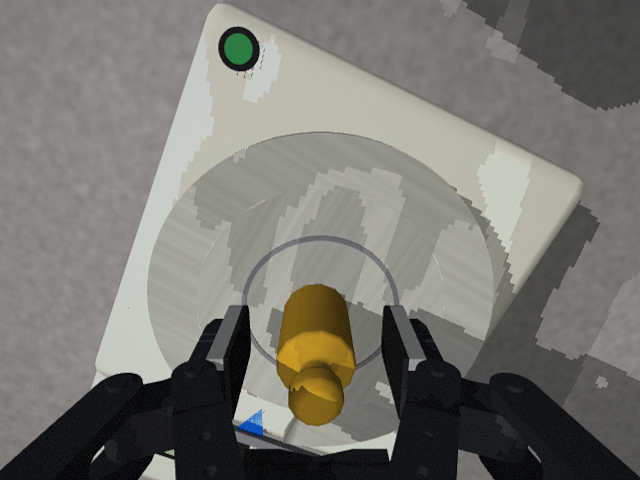

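Released and standing. Retreat straight up and check.

Emit:
apply_moves(moves=[[[0,0,-0.4],[0,0,0],0.3],[[0,0,-1.2],[0,0,0],0.3],[[0,0,-2.6],[0,0,0],0.3],[[0,0,-4.5],[0,0,0],0.3],[[-1,3,-6.0],[0,0,0],0.3],[[-2,6,-6.0],[0,0,0],0.3],[[-2,6,-6.0],[0,0,0],0.3],[[-2,6,-6.0],[0,0,0],0.3]])

```text
t: 24.68
eef_pos: [0.3713, 0.1725, 0.3085]
tool_rot: [-0.0, 0.791, -0.611, 0.001]
contact_force: [0.9, 0.7, 0.4]
gripper_width: 0.65
```

```bash
python3 - <<'E'
from h import *
o=get_obs();print(o['t'],o['eef_pos'],o['contact_force']); snap('wrist','w14.png');
for n in('side','top'):
    a=snap(n,n+'14.png')['color'][:,:,::-1]; a=a[130:270,170:370] if n=='side' else a[200:350,150:350]
    cv2.imwrite(f'pics/{n}14z.png',cv2.resize(a,None,fx=4,fy=4,interpolation=cv2.INTER_CUBIC))
E
```

```text
24.675 [0.37134178 0.17245391 0.30845916] [0.9136841  0.72577387 0.38759694]
```

View pics/w14.png

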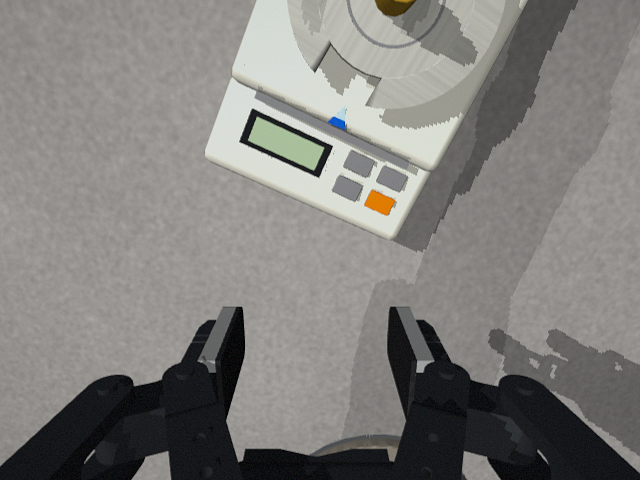

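View pics/side14z.png

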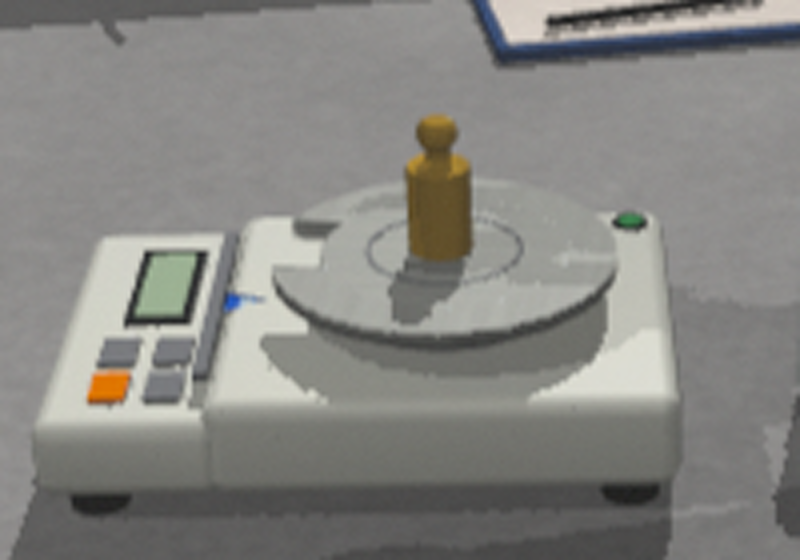

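View pics/side14.png

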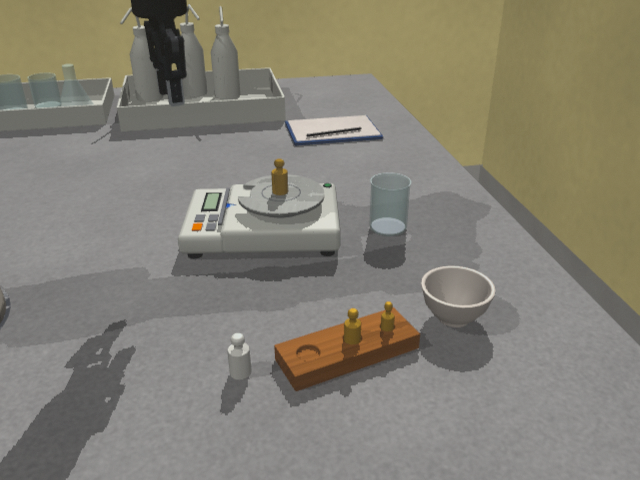

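```bash
python3 - <<'E'
from h import *
print(hand_in())
E
```

```text
the job is handed in; nothing more can be done
None
```

I turned the pan onto its seat, set the 200 g brass weight inside the ring, and handed the job in at about 25 s of the 64 s allowed.

- **Pan:** I put the shut fingertips in the notch and pushed one side wall about 95°, feeling 1–2 N throughout. The pan dropped with its notch roughly 5° past the mark, within the 12° allowed. Comparing camera views before and after, the ring fell 5.1 mm with no change in tilt. A later fit from higher up showed it level to about 0.15°.
- **Weight:** I lifted it out of its well, lowered it in small steps, and released it. Contact came at the expected 75 mm pan-top height, with about 6 N pressing on the pan at most. The last pictures show it upright inside the ring, and the gripper clear.
- **Other items:** The last side picture shows the 100 g and 50 g weights, the beaker, the mortar and the white look-alike where they were.

**Checks that disagreed or were skipped:**
- The ring fit's absolute height read 5–8 mm too low because of a scale or calibration offset, so I relied only on the change in height and the contact height.
- I did not push further to feel the resistance rise once the pan had dropped, to spare the weigh cell.

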